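# Lock the cover of the service box

### The arm

A 7-joint arm with a two-finger parallel gripper is mounted at the origin on a cart in front of the work surface, level with it; the furniture and walls round the work are solid. World frame = base frame: x ahead of the robot, y to its left, z up, the work surface at z = 0. Lengths are in m, angles in rad, forces in N, time in s.
With the tool pointing down it reaches from about 0.35 to 0.9 m from the base axis. Payload 19.9 kg.
Tool frame: the origin (TCP) lies on the centre line of the jaws, within the pads' length; the fingertips stand 11 mm ahead of it and the grasp point (between the pads) lies 8 mm behind it; z points along the fingers, y is the direction in which the jaws open and shut (so a half turn about z gives the same grasp; the last joint's range is limited). The gripper opens to 94 mm and grips with 3 to 60 N. Pads are 16 mm wide; open, the fingers measure 119 mm over their backs; the gripper's body (75 mm by 177 mm) begins 78 mm behind the grasp point.
Start: joints at [1.298, 0.417, -0.01, 1.614, 0.005, 1.111, -0.053], TCP at [0.143, -0.608, 0.216] pointing down, gripper open.
Joint ranges: [-2.81, 2.81], [-0.39, 2.02], [-1.27, 1.25], [0.06, 2.57], [-1.19, 4.33], [0.19, 2], [-2.82, 2.82]. Speed limits (rad/s): [1.89, 1.89, 2.39, 2.39, 3.01, 3.01, 3.01].

### API

Orientations are given as a unit quaternion [x, y, z, w].
In Python, from bench import monitor, capture, camera_model, manip gives the robot as it stands. The module is installed in compiled form; this text tells all that it offers.
- The arm moves only by the tool send_rows, never from a script. Its argument "deltas" is a list of rows, each an object with "delta_pos": the shift along the tool's x, y, z in cm, a list of three; "rotation": the turn, a rotation vector about the tool's x, y, z in degrees, a list of three; "grip": the closure in counts, from 0 (fully open) to 255 (shut). In form: [{"delta_pos": [tx, ty, tz], "rotation": [rx, ry, rz], "grip": grip}, ...]. A call has 1 to 8 rows; each row shifts and turns the pose as measured when the row begins, along the tool's axes as they then stand; what a row does not reach is not made up. A row lasts 1/12 s, in which the tool goes at most 41.7 mm and 7.16 degrees, less where a joint would pass 70% of its speed; a pose out of reach is approached as far as the arm can. A call is refused whole if a number of a shift passes 4.17 or a number of a turn 7.16, either way. A call with a gripper value outside its range is refused whole. The fingers move at their own pace and stop on an object; "grip_force" is the grip in N (left out, the last holds). Time passes only in rows, so rows that do not move let the fingers close. It gives the time, the measured TCP pose, the force and the opening at its end, in the units of the state.
- monitor.get_obs(): the state, without advancing time (a new reading comes with each control period).
- capture(name): name is "scene" or "side" or "wrist"; returns the picture (384x512x3 uint8, blue, green, red); there is no depth.
- camera_model(name): a dict with "fov_y" (degrees; the focal length in pixels is half the picture's height over the tangent of half this angle, whatever the lens; pixels are square), "cx", "cy" (the principal point, pixels), "dist" ([k1, k2, p1, p2, k3] as OpenCV has them; the pictures are not rectified), "view" (4x4, takes a point from world to camera coordinates). Camera axes: x right, y down, z forward; pixel columns grow to the right and rows downward; lengths in m; the calibration is good to about 2 mm. A picture is of the moment at which its call begins: read the wrist's pose just before it. camera_model takes no time and is no camera call; for the wrist camera it gives the pose at the moment of the call.
- manip.sign_off(): hands the job in, once; it reports no verdict.
The state is a dict: "time": time; "q": joint angles; "qd": joint speeds; "joint_efforts": joint torques, N m; "tool_pos": TCP position; "tcp_rot": TCP orientation; "wrist_force": force on the tool from outside, world axes, zero at the start; "ft_torque": the same for the moment, N m; "width": finger opening in m.
Only numpy, scipy, OpenCV 4.12 (cv2) and the standard library are available. Lean on these libraries where they do the work, as an engineer would, in place of code of your own. Each camera call takes 0.05 s, during which the arm holds its last target.

### The job

The cover of the grey service box springs a little open because its round quarter-turn fastener is not locked. Set a fingertip in the slot of the fastener, press the cover down shut, and while it is down turn the fastener clockwise, as seen from above, to its stop, so that the cover stays shut when you take your hand away. Leave the things that stand round the box where they are.

Things in the scene. Friction and masses are not known exactly. Their poses are not given: they have to be found in the camera images.
- service_box: Grey metal box fixed to the worktop, 220 (its x) x 240 (its y) x 80 mm high, with a 24 mm wide, 4 mm thick flange on each side; origin at the centre of its underside, z up. Its -x side is the front, with two round brass fittings, facing the robot up to 0.35 rad off. A ledge inside the front wall catches the fastener's tongue. Fastener axis with the cover shut: box x = -50, y = 0 mm.
- cover (a joint): Angle of the aluminium cover (222 x 246 x 6 mm) about its hinge, along the box's y at box x = +110, z = 80 mm. 0 = shut, flat on the box; grows as the front edge rises. A spring pushes it up to a stop at 0.10 rad (front edge 22 mm, fastener 16 mm up), where it starts; 3 to 7 N down on the fastener press it shut. Once locked it rests at about 0.02 rad, held by the fastener's tongue.
- fastener (a joint): 0 = unlocked stop, slot across the box (along its y); 1.571 = locked stop, slot pointing to the front; grows clockwise seen from above. Starts at 0 to 0.35, stays where left, needs about 0.06 N m plus friction. Its tongue, under the cover, passes below the ledge from about 0.9 on if the cover is pressed below 0.02 rad; with the cover up it strikes or passes above the ledge and does not lock.
- slot (a point): Slot floor's centre, on the fastener's axis; y axis along the slot, z up (tilts with the cover). Round head 100 mm across, 24 high, crossed from rim to rim by a slot 36 mm wide, 18 deep, open at both ends, floor grey, cheeks black. This point is 92 mm above the worktop with the cover shut, 108 when up. Shut fingers fit at any yaw; moved round the axis, 30 mm off it, they turn it after some play.
- glue_stick: Glue stick standing left of the box (seen from the robot), 24 mm across, 86 mm high; origin at the centre of its foot. Leave alone.
- weight_0: Brass-coloured check weight with a knob on top, standing left of the box towards its rear, 36 mm across, 57 mm high; origin at the centre of its foot. Leave alone.
- spanner: Open-ended spanner lying right of the box, 34 x 208 x 8 mm, long side along its y; origin at the centre of its underside. Leave alone.
- card_pack_0: Banded pack of cards lying behind the box, 56 x 86 x 33 mm, long side along its y; origin at the centre of its underside. Leave alone.

How it is judged:
By the outcome, as a careful person would: the job done as asked, in the order asked, and still so for the second after the job is handed in, with the robot touching nothing.
It also fails if it takes over 38 s, if anything falls off the work surface, if the arm or the gripper's body presses on something with over 40 N, if the wrist force passes 120 N, or if a joint passes its speed limit or range.

## Working session

There is one attempt and no reset: what is moved stays moved. The work goes in short steps, Python scripts to look and compute and a tool call to move; the robot and the scene stay as the last step left them, time stands still between calls to the robot, and variables do not carry over. Pictures are saved under pics/ and viewed, and the job is handed in when it is done.

Besides the shell and the picture viewer there is one more tool, called by a JSON object that holds its "api" and its "payload", one argument or row to a line. send_rows: Moves the arm, as the interface text tells. Its arguments: {"type":"object","properties":{"deltas":{"type":"array","items":{"type":"object","properties":{"delta_pos":{"type":"array","items":{"type":"number"}},"rotation":{"type":"array","items":{"type":"number"}},"grip":{"type":"number"}}}},"grip_force":{"type":"number"}},"required":["deltas"]}

```bash
mkdir -p pics; python3 - <<'E'
from bench import monitor, capture, camera_model, manip
import cv2
o=monitor.get_obs()
for k,v in o.items(): print(k,v)
for n in ["scene","side","wrist"]:
    m=camera_model(n); print(n,m)
    cv2.imwrite(f"pics/{n}0.png",capture(n))
E
```

```text
time 0.0
q [ 1.29847078  0.41793466 -0.01030396  1.61420311  0.00474128  1.11067868
 -0.05296629]
qd [ 3.57110508e-04  1.56950359e-04 -8.29904235e-04  1.43502840e-05
 -1.23480512e-03  4.11276529e-04 -6.69065711e-04]
joint_efforts [-5.74646638e-04 -8.51265836e+01  6.39358498e-01 -4.25991511e+01
 -4.88439936e-02  1.84814731e-02  2.15214518e-04]
tool_pos [ 0.14288012 -0.60806703  0.21583766]
tcp_rot [ 9.93343626e-01  1.15187154e-01 -1.31903894e-04 -5.86058999e-04]
wrist_force [ 0.06032935 -0.98614283 -0.09809178]
ft_torque [-0.0023901  -0.00262536  0.01198587]
width 0.09363477023509455
scene {'fov_y': 55.98010920461569, 'cx': 246.75846611364483, 'cy': 190.86312871029625, 'dist': array([-0.08752798,  0.        ,  0.        ,  0.        ,  0.        ]), 'view': array([[ 0.60847195, -0.79345749,  0.01367857, -0.36867035],
       [-0.37139862, -0.29995911, -0.87868515,  0.31648631],
       [ 0.70130232,  0.52957506, -0.47720572,  0.50400929],
       [ 0.        ,  0.        ,  0.        ,  1.        ]])}
side {'fov_y': 44.91479122772864, 'cx': 259.2154314978015, 'cy': 190.93918815590456, 'd
[... 152 characters left out ...]
    [-0.34140525,  0.52498596, -0.77963594,  0.25720847],
       [ 0.44616555, -0.63954739, -0.6260315 ,  1.0606894 ],
       [ 0.        ,  0.        ,  0.        ,  1.        ]])}
wrist {'fov_y': 70.01989766433678, 'cx': 250.86100296761367, 'cy': 186.73187130723576, 'dist': array([-0.04177935,  0.        ,  0.        ,  0.        ,  0.        ]), 'view': array([[ 2.28017591e-01, -9.73656959e-01, -3.24192936e-04,
        -6.23702830e-01],
       [-9.47700731e-01, -2.22015329e-01,  2.29286979e-01,
        -2.33497140e-02],
       [-2.23318838e-01, -5.19742265e-02, -9.73358812e-01,
         3.89206428e-01],
       [ 0.00000000e+00,  0.00000000e+00,  0.00000000e+00,
         1.00000000e+00]])}
```

View pics/scene0.png

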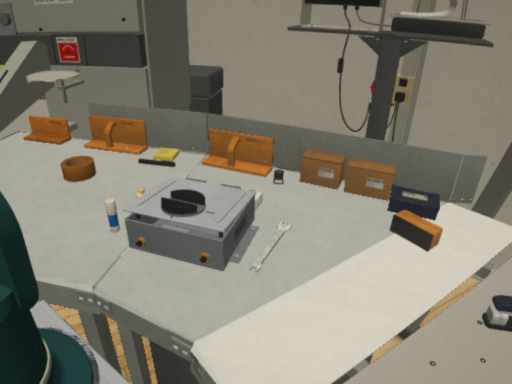

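View pics/side0.png

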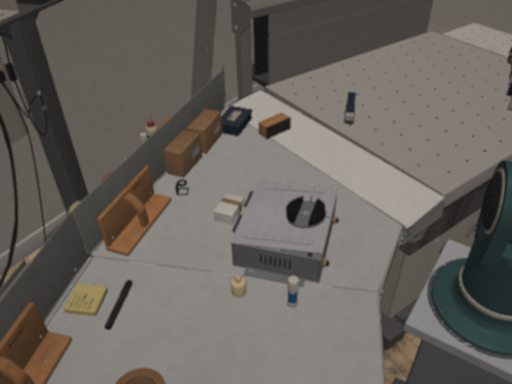

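Scene: box centred around (190,215), with the black fastener at about (183,202). Side: fastener at about (306,211), glue stick at (293,290) and weight at (239,287). I'll enlarge these.

```bash
python3 - <<'E'
import cv2
a=cv2.imread("pics/scene0.png")[165:275,110:270]; cv2.imwrite("pics/sc_c.png",cv2.resize(a,None,fx=5,fy=5,interpolation=cv2.INTER_CUBIC))
a=cv2.imread("pics/side0.png")[170:290,220:350]; cv2.imwrite("pics/si_c.png",cv2.resize(a,None,fx=5,fy=5,interpolation=cv2.INTER_CUBIC))
E
```

```text
(no output)
```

View pics/sc_c.png

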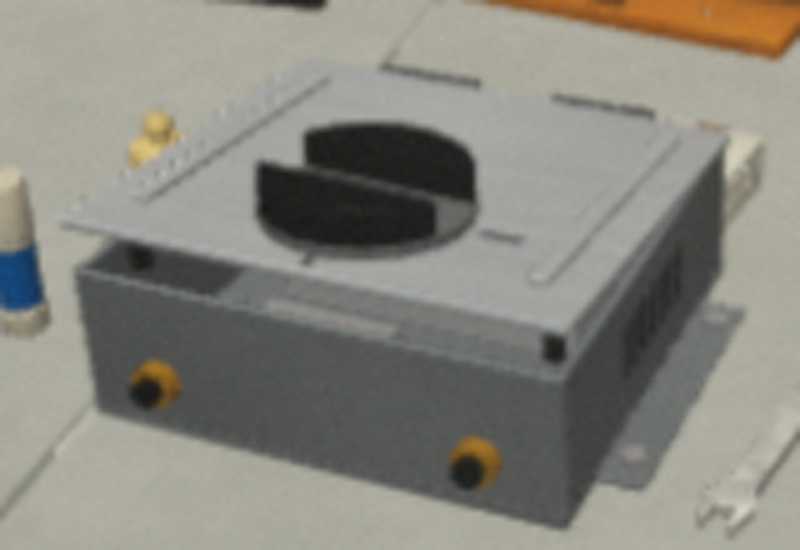

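View pics/si_c.png

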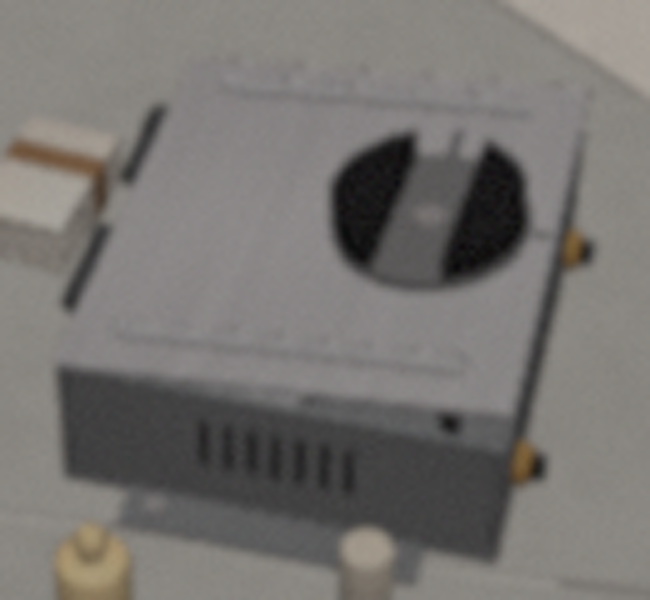

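```bash
cat > h.py <<'E'
import numpy as np, cv2
from bench import camera_model
def K(m): 
    f=192/np.tan(np.radians(m["fov_y"]/2)); return np.array([[f,0,m["cx"]],[0,f,m["cy"]],[0,0,1]])
def proj(m,P):
    V=m["view"]; P=np.asarray(P,float).reshape(-1,3)
    return cv2.projectPoints(P,cv2.Rodrigues(V[:3,:3])[0],V[:3,3],K(m),m["dist"])[0].reshape(-1,2)
def ray(m,uv):
    n=cv2.undistortPoints(np.array([[uv]],float),K(m),m["dist"]).ravel()
    V=m["view"];R=V[:3,:3]; return -R.T@V[:3,3], R.T@np.array([n[0],n[1],1])
def onz(m,uv,z):
    c,d=ray(m,uv); return c+d*(z-c[2])/d[2]
E
python3 - <<'E'
from h import *
from scipy.optimize import least_squares
S=camera_model("scene");T=camera_model("side")
so=np.array([110,165]);to=np.array([220,170])
th=.1;c,s=np.cos(th),np.sin(th)
def cov(x,y,z): # shut coords mm, rotate about hinge
    dx,dz=x-110,z-80; return (110+c*dx+s*dz, y, 80-s*dx+c*dz)
obs=[(S,(565,525),(-110,-120,0)),(S,(100,408),(-110,120,0)),(S,(572,380),(-110,-120,80)),(S,(78,270),(-110,120,80)),
(S,(62,222),cov(-112,123,80)),(S,(572,335),cov(-112,-123,83)),(S,(725,135),cov(110,-123,86)),
(T,(497,557),(-110,120,0)),(T,(68,472),(110,120,0)),(T,(60,368),(110,120,83)),(T,(430,213),cov(-50,0,92))]
def w(p,P):
    P=np.array(P)/1000; cy,sy=np.cos(p[2]),np.sin(p[2])
    return np.array([p[0]+cy*P[0]-sy*P[1],p[1]+sy*P[0]+cy*P[1],P[2]])
def px(m,uv): return np.array(uv)/5.+(so if m is S else to)
def f(p): return np.concatenate([proj(m,w(p,P))[0]-px(m,uv) for m,uv,P in obs])
r=least_squares(f,[.55,0,0],loss='soft_l1',f_scale=1)
print(r.x); print(f(r.x).reshape(-1,2).round(2))
print("axis shut",w(r.x,(-50,0,92)),"up",w(r.x,cov(-50,0,92)))
z=.108
a=[onz(T,px(T,u),z) for u in [(430,213),(408,277),(450,155)]];print(a)
d=a[1]-a[2];print("slot dir world",np.arctan2(d[1],d[0]))
b=[onz(S,px(S,u),.126) for u in [(258,160),(437,203),(305,130),(305,165),(475,207)]];print(b)
# cheek edges in side: top edges at z .126
e=[((375,262),(412,150)),((443,278),(487,150))]
for p,q in e:
    A,B=onz(T,px(T,p),.108),onz(T,px(T,q),.108);print(np.arctan2(*(A-B)[[1,0]]))
E
```

```text
[0.50461077 0.08357699 0.33189269]
[[ 1.11  0.81]
 [-0.41  0.97]
 [-0.99 -0.12]
 [-1.18  0.09]
 [-0.84  1.26]
 [ 0.06 -0.77]
 [ 1.54 -1.6 ]
 [ 0.29 -0.05]
 [-0.74  0.15]
 [-0.94 -2.53]
 [-0.19 -0.77]]
axis shut [0.45733941 0.06728534 0.092     ] up [0.45922774 0.06793614 0.1079134 ]
[array([0.45735493, 0.07028381, 0.108     ]), array([0.44314048, 0.11649205, 0.108     ]), array([0.47101163, 0.02575038, 0.108     ])]
slot dir world 1.8687982244091221
[array([0.43049358, 0.10729794, 0.126     ]), array([0.45389125, 0.01880811, 0.126     ]), array([0.46273633, 0.112007  , 0.126     ]), array([0.44066113, 0.08754019, 0.126     ]), array([0.46167713, 0.00385976, 0.126     ])]
1.8893386945380315
1.8582632071345528
```

```bash
cat >> h.py <<'E'
from scipy.spatial.transform import Rotation as Rn
def plan(target,dyaw_deg,n,obs=None):
    """world target pos, total world yaw (ccw +, deg), n rows; also levels tool"""
    from bench import monitor
    o=obs or monitor.get_obs(); R=Rn.from_quat(o["tcp_rot"]);p=o["tool_pos"]
    ty=R.as_matrix()[:,1]; tz=R.as_matrix()[:,2]
    print("t",o["time"],"pos",p.round(4),"yangle deg",np.degrees(np.arctan2(ty[1],ty[0])).round(2),"tz",tz.round(4),"F",o["wrist_force"].round(2),"M",o["ft_torque"].round(3),"w",round(o["width"],4))
    print("q",o["q"].round(3))
    d=(np.array(target)-p)/n
    for i in range(n):
        print(i,(R.inv().apply(d)*100).round(2),"rz",round(-dyaw_deg/n,2))
        R=Rn.from_rotvec([0,0,np.radians(dyaw_deg/n)])*R
E
python3 -c "
from h import *
plan([.42,-.25,.21],-0+7*16,16)"
```

```text
t 0.15 pos [ 0.1429 -0.6082  0.216 ] yangle deg -76.78 tz [-3.e-04  8.e-04 -1.e+00] F [ 0.11  0.21 -0.01] M [-0.032 -0.033  0.033] w 0.0938
q [ 1.299  0.418 -0.01   1.614  0.005  1.111 -0.053]
0 [ 2.2  -1.78  0.04] rz -7.0
1 [ 2.4  -1.5   0.04] rz -7.0
2 [ 2.56 -1.2   0.04] rz -7.0
3 [ 2.69 -0.88  0.04] rz -7.0
4 [ 2.78 -0.54  0.04] rz -7.0
5 [ 2.82 -0.2   0.04] rz -7.0
6 [2.83 0.15 0.04] rz -7.0
7 [2.79 0.49 0.04] rz -7.0
8 [2.71 0.83 0.04] rz -7.0
9 [2.59 1.15 0.04] rz -7.0
10 [2.43 1.46 0.04] rz -7.0
11 [2.23 1.74 0.04] rz -7.0
12 [2.   2.   0.04] rz -7.0
13 [1.74 2.23 0.04] rz -7.0
14 [1.46 2.42 0.04] rz -7.0
15 [1.15 2.58 0.04] rz -7.0
```

{"api": "send_rows", "payload": {
  "deltas": [
    {"delta_pos": [2.2, -1.8, 0], "rotation": [0, 0, -7], "grip": 120},
    {"delta_pos": [2.4, -1.5, 0], "rotation": [0, 0, -7], "grip": 120},
    {"delta_pos": [2.6, -1.2, 0], "rotation": [0, 0, -7], "grip": 120},
    {"delta_pos": [2.7, -0.9, 0], "rotation": [0, 0, -7], "grip": 120},
    {"delta_pos": [2.8, -0.5, 0], "rotation": [0, 0, -7], "grip": 120},
    {"delta_pos": [2.8, -0.2, 0], "rotation": [0, 0, -7], "grip": 120},
    {"delta_pos": [2.8, 0.2, 0], "rotation": [0, 0, -7], "grip": 120},
    {"delta_pos": [2.8, 0.5, 0], "rotation": [0, 0, -7], "grip": 120}
  ],
  "grip_force": 20
}}

```text
time: 0.82
tool_pos: [0.2808, -0.4236, 0.2133]
tcp_rot: [0.819, 0.574, -0.001, -0.002]
wrist_force: [0.2, -1.0, -0.5]
width: 0.05
```

```bash
python3 -c "
from h import *
plan([.42,-.15,.21],7*16,16)"
```

```text
t 0.8167 pos [ 0.2808 -0.4236  0.2133] yangle deg -19.89 tz [-0.0046  0.0022 -1.    ] F [ 0.16 -0.98 -0.51] M [-0.064 -0.003  0.056] w 0.05
q [ 1.169  0.227 -0.282  1.893  0.075  1.037  0.508]
0 [1.9  0.24 0.02] rz -7.0
1 [1.86 0.47 0.02] rz -7.0
2 [1.79 0.69 0.02] rz -7.0
3 [1.69 0.9  0.02] rz -7.0
4 [1.57 1.1  0.02] rz -7.0
5 [1.42 1.29 0.01] rz -7.0
6 [1.26 1.45 0.01] rz -7.0
7 [1.07 1.59 0.01] rz -7.0
8 [0.87 1.71 0.01] rz -7.0
9 [0.65 1.8  0.01] rz -7.0
10 [0.43 1.87 0.01] rz -7.0
11 [0.2  1.91 0.01] rz -7.0
12 [-0.04  1.92  0.01] rz -7.0
13 [-0.27  1.9   0.01] rz -7.0
14 [-0.5   1.85  0.01] rz -7.0
15 [-0.72  1.78  0.01] rz -7.0
```

```bash
python3 -c "
from h import *
plan([.459,.068,.21],7*18,18)"
```

```text
t 0.8167 pos [ 0.2808 -0.4236  0.2133] yangle deg -19.89 tz [-0.0046  0.0022 -1.    ] F [ 0.16 -0.98 -0.51] M [-0.064 -0.003  0.056] w 0.05
q [ 1.169  0.227 -0.282  1.893  0.075  1.037  0.508]
0 [2.9  0.   0.02] rz -7.0
1 [2.88 0.36 0.02] rz -7.0
2 [2.82 0.7  0.02] rz -7.0
3 [2.71 1.04 0.01] rz -7.0
4 [2.56 1.37 0.01] rz -7.0
5 [2.38 1.67 0.01] rz -7.0
6 [2.16 1.95 0.01] rz -7.0
7 [1.9  2.19 0.01] rz -7.0
8 [1.62 2.41 0.01] rz -7.0
9 [1.32 2.59 0.01] rz -7.0
10 [0.99 2.73 0.  ] rz -7.0
11 [0.65 2.83 0.  ] rz -7.0
12 [0.3  2.89 0.  ] rz -7.0
13 [-0.05  2.9   0.  ] rz -7.0
14 [-0.41  2.88  0.  ] rz -7.0
15 [-0.75  2.81  0.  ] rz -7.0
16 [-1.09  2.69  0.  ] rz -7.0
17 [-1.41  2.54  0.  ] rz -7.0
```

{"api": "send_rows", "payload": {
  "deltas": [
    {"delta_pos": [2.9, 0, 0], "rotation": [0, 0, -7], "grip": 120},
    {"delta_pos": [2.9, 0.4, 0], "rotation": [0, 0, -7], "grip": 120},
    {"delta_pos": [2.8, 0.7, 0], "rotation": [0, 0, -7], "grip": 120},
    {"delta_pos": [2.7, 1.0, 0], "rotation": [0, 0, -7], "grip": 120},
    {"delta_pos": [2.6, 1.4, 0], "rotation": [0, 0, -7], "grip": 120},
    {"delta_pos": [2.4, 1.7, 0], "rotation": [0, 0, -7], "grip": 120},
    {"delta_pos": [2.2, 2.0, 0], "rotation": [0, 0, -7], "grip": 120},
    {"delta_pos": [1.9, 2.2, 0], "rotation": [0, 0, -7], "grip": 120}
  ]
}}

```text
time: 1.48
tool_pos: [0.3614, -0.192, 0.2126]
tcp_rot: [0.443, 0.897, -0.001, -0.003]
wrist_force: [0.4, -0.4, -1.2]
width: 0.0499
```

```bash
python3 -c "
from h import *
plan([.459,.068,.20],7*11,11)"
```

```text
t 1.4833 pos [ 0.3614 -0.192   0.2126] yangle deg 37.41 tz [-0.0058  0.0014 -1.    ] F [ 0.41 -0.41 -1.18] M [-0.032 -0.185 -0.05 ] w 0.0499
q [ 0.975  0.054 -0.575  2.098  0.036  1.004  1.034]
0 [1.34 2.14 0.11] rz -7.0
1 [1.07 2.29 0.11] rz -7.0
2 [0.78 2.4  0.11] rz -7.0
3 [0.48 2.48 0.11] rz -7.0
4 [0.18 2.52 0.11] rz -7.0
5 [-0.13  2.52  0.1 ] rz -7.0
6 [-0.44  2.49  0.1 ] rz -7.0
7 [-0.74  2.41  0.1 ] rz -7.0
8 [-1.03  2.31  0.1 ] rz -7.0
9 [-1.3   2.16  0.1 ] rz -7.0
10 [-1.55  1.99  0.1 ] rz -7.0
```

{"api": "send_rows", "payload": {
  "deltas": [
    {"delta_pos": [1.3, 2.1, 0], "rotation": [0, 0, -7], "grip": 120},
    {"delta_pos": [1.1, 2.3, 0], "rotation": [0, 0, -7], "grip": 120},
    {"delta_pos": [0.8, 2.4, 0], "rotation": [0, 0, -7], "grip": 120},
    {"delta_pos": [0.5, 2.5, 0], "rotation": [0, 0, -7], "grip": 120},
    {"delta_pos": [0.2, 2.5, 0], "rotation": [0, 0, -7], "grip": 120},
    {"delta_pos": [-0.1, 2.5, 0], "rotation": [0, 0, -7], "grip": 120},
    {"delta_pos": [-0.4, 2.5, 0], "rotation": [0, 0, -7], "grip": 120},
    {"delta_pos": [-0.7, 2.4, 0], "rotation": [0, 0, -7], "grip": 120}
  ]
}}

```text
time: 2.15
tool_pos: [0.4297, 0.0087, 0.2128]
tcp_rot: [-0.041, 0.999, -0.001, -0.003]
wrist_force: [0.9, -1.1, -0.7]
width: 0.05
```

```bash
python3 -c "
from h import *
plan([.459,.068,.21],12,3)
from bench import capture
cv2.imwrite('pics/w1.png',capture('wrist'))"
```

```text
t 2.15 pos [0.4297 0.0087 0.2128] yangle deg 94.7 tz [-0.005  -0.0013 -1.    ] F [ 0.9  -1.1  -0.68] M [ 0.031 -0.129  0.073] w 0.05
q [ 0.71   0.127 -0.85   2.05   0.113  1.015  1.456]
0 [-1.14  1.89  0.08] rz -4.0
1 [-1.27  1.81  0.08] rz -4.0
2 [-1.39  1.72  0.08] rz -4.0
```

View pics/w1.png

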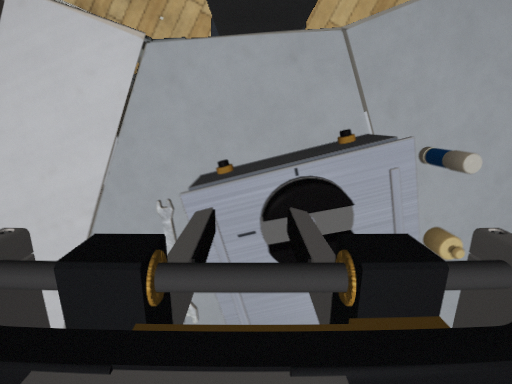

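The wrist view shows the fastener head centred near (307,220), with the slot running from (263,232) to (353,215). I'll cross-check this against my estimate.

```bash
python3 - <<'E'
from h import *
m=camera_model("wrist")
print(proj(m,[[.459,.068,.108],[.459,.068,.130]]))
for uv in [(307,220)]: print(onz(m,uv,.13),onz(m,uv,.108))
a=cv2.imread('pics/w1.png')[165:275,240:370]; cv2.imwrite('pics/w1c.png',cv2.resize(a,None,fx=5,fy=5,interpolation=cv2.INTER_CUBIC))
E
```

```text
[[299.5838762  219.51962082]
 [303.45275624 227.21362805]]
[0.45128487 0.07039245 0.13      ] [0.45879758 0.07589487 0.108     ]
```

View pics/w1c.png

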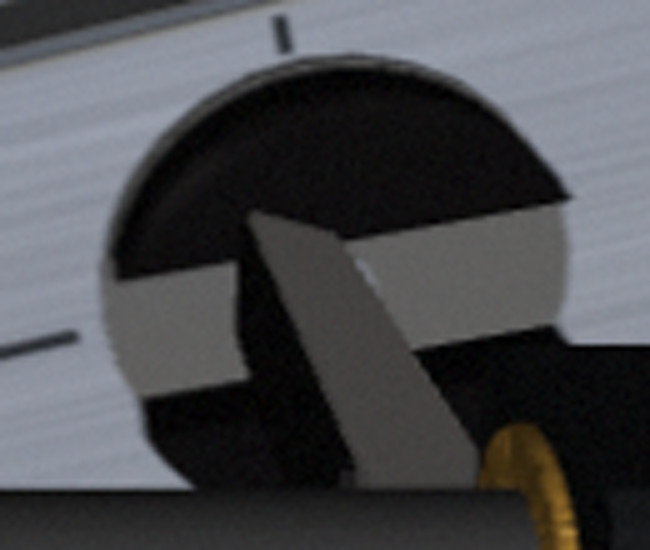

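```bash
cat > ov.py <<'E'
from h import *
def overlay(img,m,c,ang,tilt,boxyaw,out,crop,k=5):
    ax=np.array([-np.sin(tilt)*np.cos(boxyaw),-np.sin(tilt)*np.sin(boxyaw),np.cos(tilt)]) # axis tilts to rear? front up => normal tilts to +x
    ax[:2]*=-1
    u=np.array([np.cos(ang),np.sin(ang),0]);u-=ax*(u@ax);u/=np.linalg.norm(u);v=np.cross(ax,u)
    c=np.array(c);t=np.linspace(0,2*np.pi,73)
    x0,y0,x1,y1=crop
    a=cv2.resize(img[y0:y1,x0:x1],None,fx=k,fy=k,interpolation=cv2.INTER_CUBIC)
    def line(P,col):
        q=(proj(m,P)+.5-[x0,y0])*k
        cv2.polylines(a,[q.round().astype(int)],False,col,1,cv2.LINE_AA)
    for h,col in [(-.006,(0,255,255)),(.018,(0,0,255))]:
        line([c+ax*h+.05*(np.cos(s)*u+np.sin(s)*v) for s in t],col)
    L=np.sqrt(.05**2-.018**2)
    for h,col in [(0,(0,255,0)),(.018,(255,0,0))]:
        for w in (-.018,.018): line([c+ax*h+v*w-u*L,c+ax*h+v*w+u*L],col)
    cv2.imwrite(out,a)
E
python3 - <<'E'
from ov import *
m=camera_model("wrist");V=m["view"];print(-V[:3,:3].T@V[:3,3])
i=cv2.imread('pics/w1.png')
overlay(i,m,(.459,.072,.108),1.865,.1,.332,'pics/ovw.png',(240,165,370,275))
overlay(cv2.imread('pics/side0.png'),camera_model('side'),(.459,.070,.108),1.865,.1,.332,'pics/ovs.png',(270,180,350,240),8)
overlay(cv2.imread('pics/scene0.png'),camera_model('scene'),(.459,.070,.108),1.865,.1,.332,'pics/ovc.png',(150,180,220,230),8)
E
```

```text
[0.36541731 0.00750168 0.38145228]
```

View pics/ovw.png

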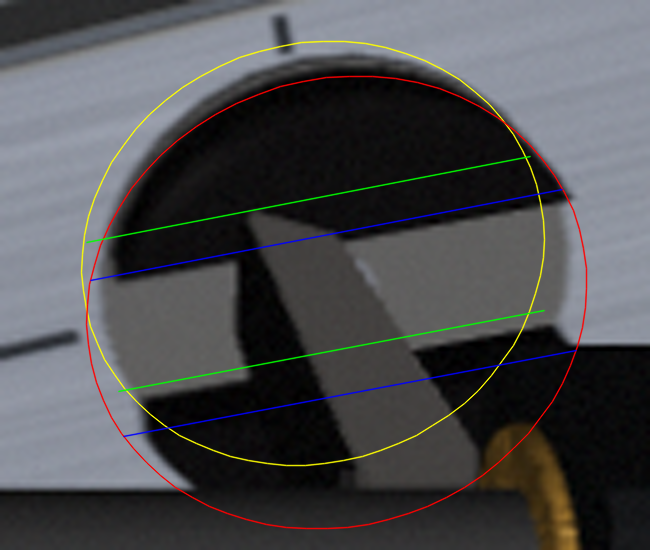

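View pics/ovs.png

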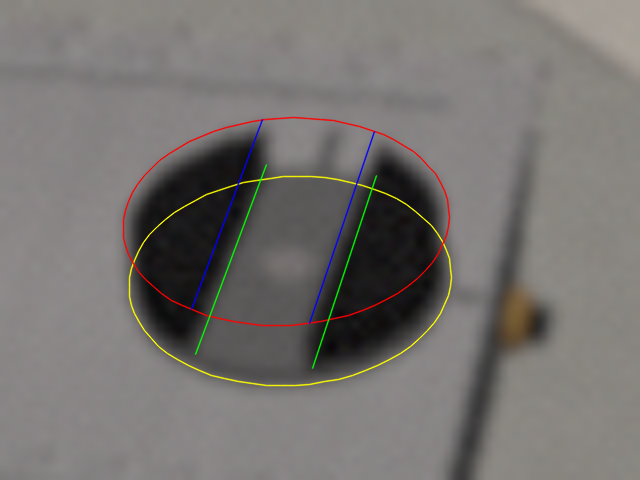

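View pics/ovc.png

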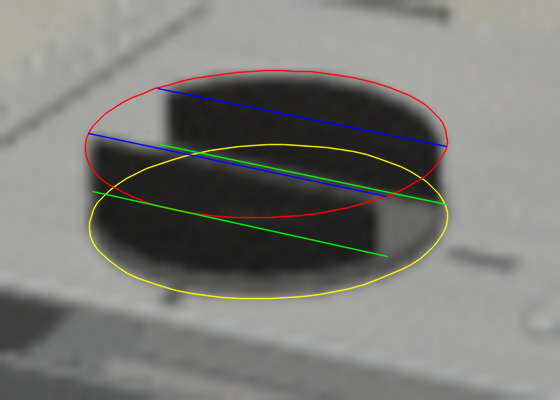

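{"api": "send_rows", "payload": {
  "deltas": [
    {"delta_pos": [-1.1, 1.9, 0.5], "rotation": [0, 0, -4], "grip": 120},
    {"delta_pos": [-1.3, 1.9, 0.5], "rotation": [0, 0, -4], "grip": 120},
    {"delta_pos": [-1.4, 1.8, 0.5], "rotation": [0, 0, -4], "grip": 120},
    {"delta_pos": [0, 0, 0], "rotation": [0, 0, 0], "grip": 120}
  ]
}}

```text
time: 2.53
tool_pos: [0.46, 0.0788, 0.1975]
tcp_rot: [-0.159, 0.987, 0.0, -0.001]
wrist_force: [-0.0, 1.3, -0.8]
width: 0.0497
```

```bash
python3 -c "
from h import *
from bench import capture
plan([.459,.070,.145],0,3)
cv2.imwrite('pics/w2.png',capture('wrist'));cv2.imwrite('pics/s2.png',cv2.resize(capture('side')[150:270,220:380],None,fx=5,fy=5))"
```

```text
t 2.5333 pos [0.46   0.0788 0.1975] yangle deg 108.28 tz [-2.7e-03 -1.0e-04 -1.0e+00] F [-0.02  1.31 -0.82] M [ 0.096 -0.172  0.009] w 0.0497
q [ 0.567  0.255 -0.909  1.989  0.237  1.009  1.436]
0 [ 0.12 -0.27  1.75] rz 0.0
1 [ 0.12 -0.27  1.75] rz 0.0
2 [ 0.12 -0.27  1.75] rz 0.0
```

View pics/w2.png

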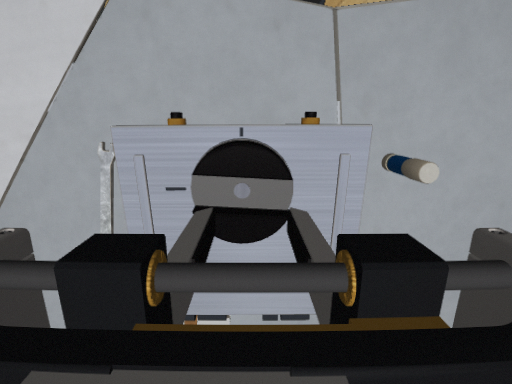

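View pics/s2.png

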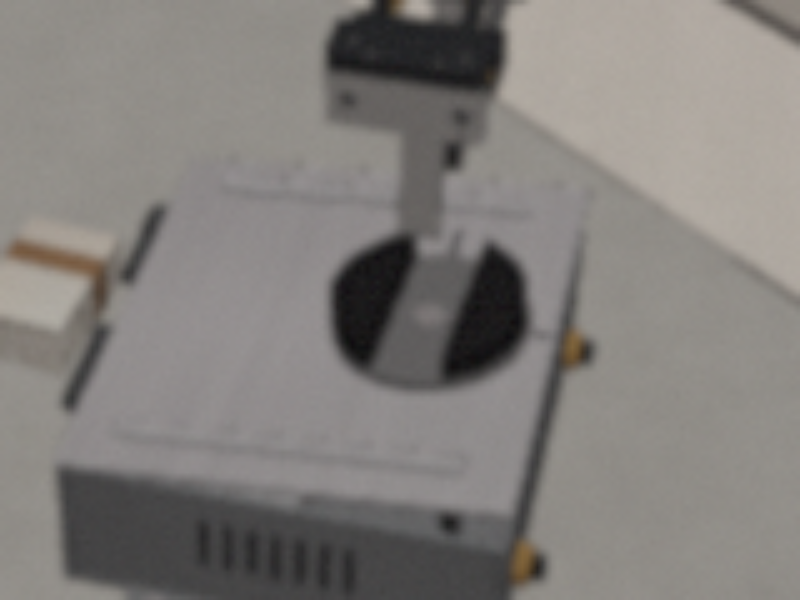

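The wrist view shows the slot centre mark at (242,190) and the slot about level with the jaw axis. I'll compute the centre and check it.

```bash
python3 -c "
from h import *
m=camera_model('wrist')
print(onz(m,(242,190),.108))
plan([.459,.071,.145],0,3)"
```

```text
[0.45941508 0.06774723 0.108     ]
t 2.6333 pos [0.4592 0.076  0.1978] yangle deg 107.89 tz [-0.0034 -0.0013 -1.    ] F [ 0.02 -0.92 -0.19] M [ 0.028 -0.115  0.019] w 0.0498
q [ 0.571  0.252 -0.906  1.991  0.234  1.009  1.437]
0 [ 0.05 -0.15  1.76] rz 0.0
1 [ 0.05 -0.15  1.76] rz 0.0
2 [ 0.05 -0.15  1.76] rz 0.0
```

{"api": "send_rows", "payload": {
  "deltas": [
    {"delta_pos": [0.1, -0.3, 1.8], "rotation": [0, 0, 0], "grip": 120},
    {"delta_pos": [0.1, -0.3, 1.8], "rotation": [0, 0, 0], "grip": 120},
    {"delta_pos": [0.1, -0.2, 1.2], "rotation": [0, 0, 0], "grip": 120},
    {"delta_pos": [0, 0, 0], "rotation": [0, 0, 0], "grip": 120},
    {"delta_pos": [0, 0, 0], "rotation": [0, 0, 0], "grip": 120}
  ]
}}

```text
time: 3.05
tool_pos: [0.4582, 0.0626, 0.1492]
tcp_rot: [-0.15, 0.989, -0.002, -0.001]
wrist_force: [-0.3, 0.1, 0.6]
width: 0.0495
```

```bash
python3 -c "
from h import *
from bench import capture
plan([.459,.068,.122],0,2)
cv2.imwrite('pics/w3.png',capture('wrist'));cv2.imwrite('pics/s3.png',cv2.resize(capture('side')[150:270,220:380],None,fx=5,fy=5))"
```

```text
t 3.05 pos [0.4582 0.0626 0.1492] yangle deg 107.29 tz [-0.0024 -0.0039 -1.    ] F [-0.3   0.13  0.6 ] M [ 0.032 -0.113 -0.041] w 0.0495
q [ 0.545  0.32  -0.864  2.047  0.312  0.91   1.383]
0 [-0.12  0.25  1.36] rz 0.0
1 [-0.12  0.25  1.36] rz 0.0
```

View pics/s3.png

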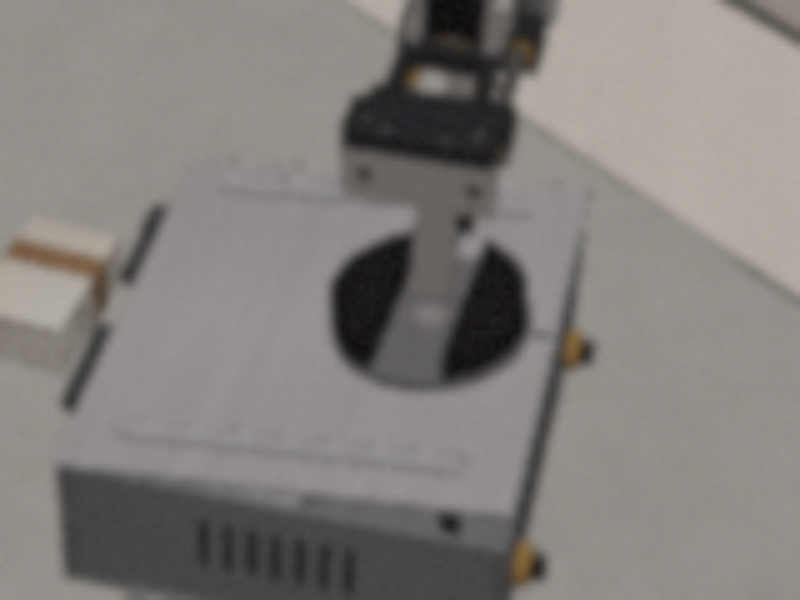

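View pics/w3.png

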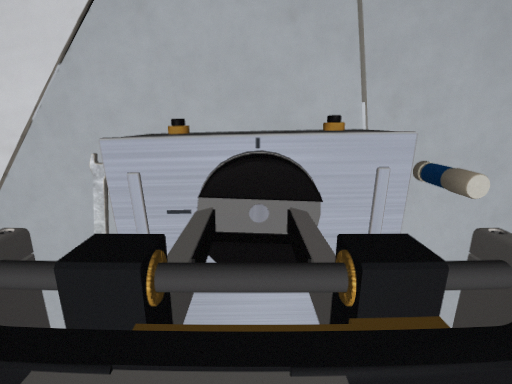

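```bash
python3 -c "
from h import *
m=camera_model('wrist')
print(onz(m,(260,213),.108))
plan([.459,.067,.122],0,2)"
```

```text
[0.46089492 0.07191768 0.108     ]
t 3.15 pos [0.4585 0.0628 0.1496] yangle deg 107.31 tz [-0.0014 -0.0041 -1.    ] F [ 1.13 -0.08 -0.18] M [ 0.059 -0.136  0.036] w 0.05
q [ 0.545  0.32  -0.864  2.046  0.312  0.91   1.383]
0 [-0.09  0.2   1.38] rz 0.0
1 [-0.09  0.2   1.38] rz 0.0
```

{"api": "send_rows", "payload": {
  "deltas": [
    {"delta_pos": [-0.2, 0.4, 0.6], "rotation": [0, 0, 0], "grip": 120},
    {"delta_pos": [0, 0.2, 1.0], "rotation": [0, 0, 0], "grip": 120},
    {"delta_pos": [0, 0, 0.8], "rotation": [0, 0, 0], "grip": 120},
    {"delta_pos": [0, 0, 0.2], "rotation": [0, 0, 0], "grip": 120}
  ]
}}

```text
time: 3.48
tool_pos: [0.46, 0.0694, 0.1237]
tcp_rot: [-0.15, 0.989, -0.003, 0.001]
wrist_force: [1.0, -0.2, -0.5]
width: 0.05
```

```bash
python3 -c "
from h import *
from bench import capture
plan([.458,.0685,.103],0,2)
cv2.imwrite('pics/w4.png',capture('wrist'));cv2.imwrite('pics/s4.png',cv2.resize(capture('side')[150:270,220:380],None,fx=5,fy=5))"
```

```text
t 3.4833 pos [0.46   0.0694 0.1237] yangle deg 107.21 tz [ 0.003 -0.005 -1.   ] F [ 1.01 -0.2  -0.53] M [ 0.034 -0.075  0.057] w 0.05
q [ 0.498  0.365 -0.837  2.066  0.366  0.858  1.321]
0 [ 0.11 -0.01  1.03] rz 0.0
1 [ 0.11 -0.01  1.03] rz 0.0
```

View pics/s4.png

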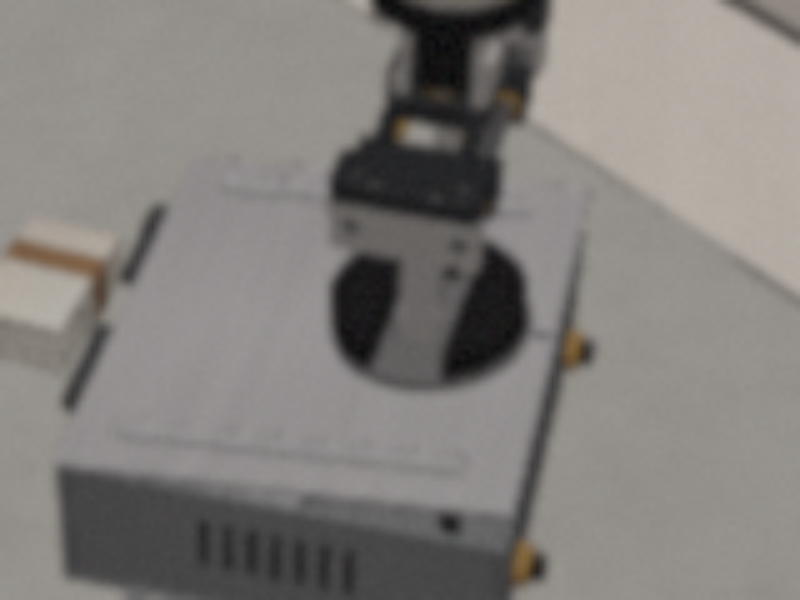

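View pics/w4.png

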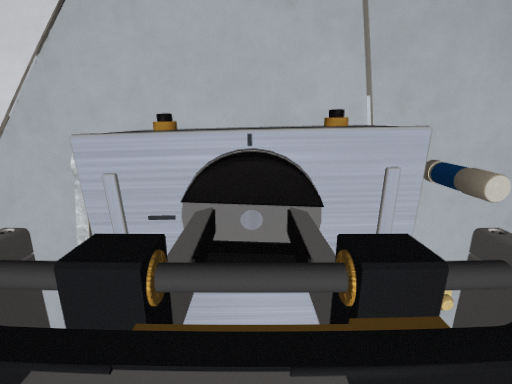

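Fingers are inside the slot and the cover is still up. Next I press down in small steps.

{"api": "send_rows", "payload": {
  "deltas": [
    {"delta_pos": [0, 0, 0.7], "rotation": [0, 0, 0], "grip": 120},
    {"delta_pos": [0, 0, 0.6], "rotation": [0, 0, 0], "grip": 120},
    {"delta_pos": [0.1, 0, 0.5], "rotation": [0, 0, 0], "grip": 120}
  ]
}}

```text
time: 3.83
tool_pos: [0.4598, 0.0693, 0.1059]
tcp_rot: [-0.15, 0.989, -0.003, 0.002]
wrist_force: [2.0, 1.3, 3.8]
width: 0.0501
```

```bash
python3 -c "
from h import *
plan([.458,.0685,.103],0,2)"
```

```text
t 3.8333 pos [0.4598 0.0693 0.1059] yangle deg 107.23 tz [ 0.0042 -0.0049 -1.    ] F [2.05 1.26 3.85] M [ 0.386 -0.659 -0.09 ] w 0.0501
q [ 0.477  0.394 -0.817  2.081  0.4    0.822  1.291]
0 [ 0.1  -0.01  0.14] rz 0.0
1 [ 0.1  -0.01  0.14] rz 0.0
```

{"api": "send_rows", "payload": {
  "deltas": [
    {"delta_pos": [0.1, 0, 0.3], "rotation": [0, 0, 0], "grip": 120},
    {"delta_pos": [0.1, 0, 0.3], "rotation": [0, 0, 0], "grip": 120}
  ]
}}

```text
time: 4.0
tool_pos: [0.4596, 0.0693, 0.1005]
tcp_rot: [-0.15, 0.989, -0.003, 0.003]
wrist_force: [-19.7, -5.7, 85.7]
width: 0.0497
```

```bash
python3 -c "
from h import *
plan([.458,.0685,.103],0,1)"
```

```text
t 4.0 pos [0.4596 0.0693 0.1005] yangle deg 107.22 tz [ 0.0074 -0.0047 -1.    ] F [-19.72  -5.67  85.7 ] M [-0.932  4.631 -0.067] w 0.0497
q [ 0.471  0.401 -0.811  2.087  0.412  0.808  1.281]
0 [ 0.17 -0.03 -0.25] rz 0.0
```

{"api": "send_rows", "payload": {
  "deltas": [
    {"delta_pos": [0, 0, -0.1], "rotation": [0, 0, 0], "grip": 120}
  ]
}}

```text
time: 4.08
tool_pos: [0.4597, 0.0693, 0.1024]
tcp_rot: [-0.15, 0.989, -0.004, 0.003]
wrist_force: [-12.0, -2.8, 27.6]
width: 0.0497
```

{"api": "send_rows", "payload": {
  "deltas": [
    {"delta_pos": [0, 0, 0], "rotation": [0, 0, 4], "grip": 120}
  ]
}}

```text
time: 4.17
tool_pos: [0.46, 0.0693, 0.103]
tcp_rot: [-0.116, 0.993, -0.004, 0.004]
wrist_force: [-3.4, -1.5, 13.5]
width: 0.05
```

```bash
python3 -c "
from h import *
plan([.458,.0685,.103],0,1)"
```

```text
t 4.1667 pos [0.46   0.0693 0.103 ] yangle deg 103.29 tz [ 0.0082 -0.0066 -0.9999] F [-3.35 -1.49 13.51] M [-0.096  0.85   0.042] w 0.05
q [ 0.459  0.392 -0.797  2.085  0.399  0.81   1.223]
0 [ 0.21 -0.04 -0.  ] rz 0.0
```

{"api": "send_rows", "payload": {
  "deltas": [
    {"delta_pos": [0.1, 0, 0.02], "rotation": [0, 0, 5], "grip": 120},
    {"delta_pos": [0.1, 0, 0.02], "rotation": [0, 0, 5], "grip": 120}
  ]
}}

```text
time: 4.33
tool_pos: [0.4587, 0.0691, 0.1032]
tcp_rot: [-0.025, 1.0, -0.003, 0.005]
wrist_force: [-1.1, -0.1, 9.4]
width: 0.0499
```

```bash
python3 -c "
from h import *
plan([.458,.0685,.103],0,1)"
```

```text
t 4.3333 pos [0.4587 0.0691 0.1032] yangle deg 92.91 tz [ 0.0098 -0.0067 -0.9999] F [-1.06 -0.14  9.4 ] M [0.278 0.255 0.023] w 0.0499
q [ 0.428  0.377 -0.758  2.09   0.374  0.799  1.064]
0 [ 0.07 -0.05  0.02] rz 0.0
```

{"api": "send_rows", "payload": {
  "deltas": [
    {"delta_pos": [0, 0, 0.04], "rotation": [0, 0, 5], "grip": 120},
    {"delta_pos": [0, 0, 0.04], "rotation": [0, 0, 5], "grip": 120},
    {"delta_pos": [0, 0, 0.04], "rotation": [0, 0, 5], "grip": 120}
  ]
}}

```text
time: 4.58
tool_pos: [0.4591, 0.0691, 0.1027]
tcp_rot: [0.112, 0.994, -0.003, 0.006]
wrist_force: [-7.4, -1.7, 21.0]
width: 0.0496
```

```bash
python3 -c "
from h import *
plan([.458,.0685,.103],0,1)"
```

```text
t 4.5833 pos [0.4591 0.0691 0.1027] yangle deg 77.13 tz [ 0.0114 -0.0074 -0.9999] F [-7.36 -1.67 20.97] M [0.002 1.707 0.053] w 0.0496
q [ 0.377  0.362 -0.696  2.092  0.341  0.787  0.817]
0 [ 0.09 -0.08 -0.03] rz 0.0
```

{"api": "send_rows", "payload": {
  "deltas": [
    {"delta_pos": [0.05, 0, 0.01], "rotation": [0, 0, 5], "grip": 120},
    {"delta_pos": [0, 0, 0.02], "rotation": [0, 0, 5], "grip": 120},
    {"delta_pos": [0, 0, 0.02], "rotation": [0, 0, 5], "grip": 120}
  ]
}}

```text
time: 4.83
tool_pos: [0.459, 0.069, 0.103]
tcp_rot: [0.247, 0.969, -0.003, 0.007]
wrist_force: [-4.7, 0.7, 14.7]
width: 0.0497
```

```bash
python3 -c "
from h import *
from bench import capture
plan([.458,.0685,.103],0,1)
cv2.imwrite('pics/w5.png',capture('wrist'));cv2.imwrite('pics/s5.png',cv2.resize(capture('side')[150:270,220:380],None,fx=5,fy=5))"
```

```text
t 4.8333 pos [0.459 0.069 0.103] yangle deg 61.35 tz [ 0.0127 -0.0086 -0.9999] F [-4.66  0.67 14.74] M [0.078 1.058 0.027] w 0.0497
q [ 0.327  0.347 -0.636  2.094  0.309  0.778  0.569]
0 [ 0.06 -0.09 -0.  ] rz 0.0
```

View pics/w5.png

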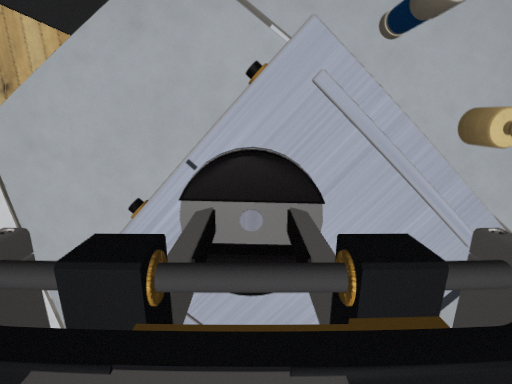

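View pics/s5.png

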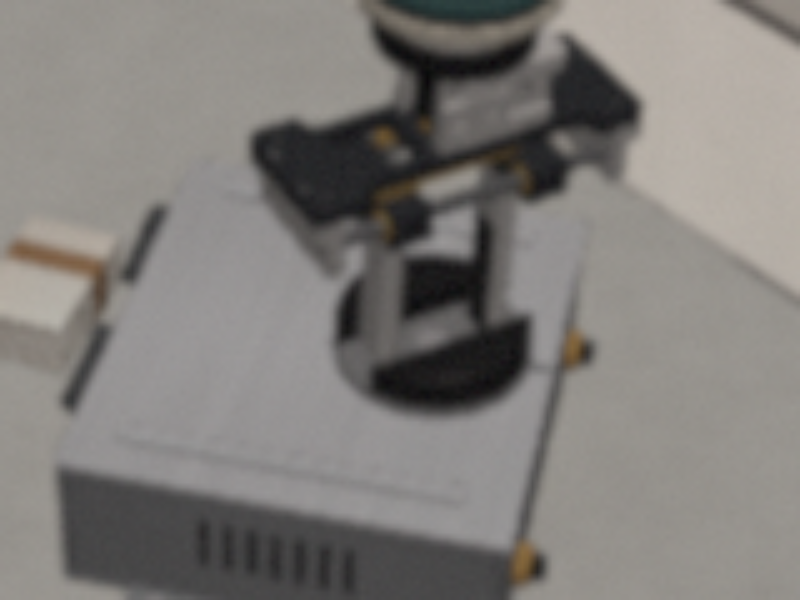

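The cover is down in the side view, and the wrist view shows the slot still following the jaws, which are at 61° and need to reach 19°. Continuing to turn.

{"api": "send_rows", "payload": {
  "deltas": [
    {"delta_pos": [0, 0, 0.02], "rotation": [0, 0, 5], "grip": 120},
    {"delta_pos": [0, 0, 0.02], "rotation": [0, 0, 5], "grip": 120},
    {"delta_pos": [0, 0, 0.02], "rotation": [0, 0, 5], "grip": 120},
    {"delta_pos": [0, 0, 0.02], "rotation": [0, 0, 5], "grip": 120}
  ]
}}

```text
time: 5.27
tool_pos: [0.4589, 0.069, 0.1029]
tcp_rot: [0.417, 0.909, -0.002, 0.008]
wrist_force: [-5.3, -0.8, 15.2]
width: 0.0499
```

```bash
python3 -c "
from h import *
plan([.458,.0685,.103],0,1)"
```

```text
t 5.2667 pos [0.4589 0.069  0.1029] yangle deg 40.75 tz [ 0.0133 -0.0102 -0.9999] F [-5.25 -0.81 15.18] M [-0.147  1.159 -0.008] w 0.0499
q [ 0.263  0.332 -0.561  2.097  0.272  0.769  0.242]
0 [ 0.02 -0.1  -0.01] rz 0.0
```

{"api": "send_rows", "payload": {
  "deltas": [
    {"delta_pos": [0, 0, 0.02], "rotation": [0, 0, 5], "grip": 120},
    {"delta_pos": [0, 0, 0.02], "rotation": [0, 0, 5], "grip": 120},
    {"delta_pos": [0, 0, 0.02], "rotation": [0, 0, 5], "grip": 120},
    {"delta_pos": [0, 0, 0.02], "rotation": [0, 0, 5], "grip": 120}
  ]
}}

```text
time: 5.6
tool_pos: [0.459, 0.0687, 0.1029]
tcp_rot: [0.575, 0.818, -0.001, 0.009]
wrist_force: [-4.4, -1.7, 13.7]
width: 0.0496
```

```bash
python3 -c "
from h import *
from bench import capture
plan([.458,.0685,.103],0,1)
cv2.imwrite('pics/w6.png',capture('wrist'))"
```

```text
t 5.6 pos [0.459  0.0687 0.1029] yangle deg 19.73 tz [ 0.0142 -0.0121 -0.9998] F [-4.4 -1.7 13.7] M [-0.711  1.071  0.023] w 0.0496
q [ 0.197  0.32  -0.485  2.099  0.237  0.761 -0.093]
0 [ 0.02 -0.1  -0.01] rz 0.0
```

View pics/w6.png

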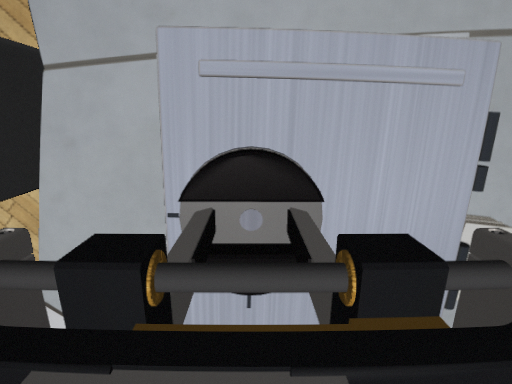

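Slot is within a degree or two of locked. I'll continue until the cheeks take the torque at the stop.

{"api": "send_rows", "payload": {
  "deltas": [
    {"delta_pos": [0, 0, 0.02], "rotation": [0, 0, 4], "grip": 120},
    {"delta_pos": [0, 0, 0.02], "rotation": [0, 0, 4], "grip": 120}
  ]
}}

```text
time: 5.82
tool_pos: [0.4598, 0.068, 0.1031]
tcp_rot: [0.636, 0.772, -0.0, 0.01]
wrist_force: [0.4, -2.9, 10.8]
width: 0.0499
```

```bash
python3 -c "
from h import *
plan([.458,.0685,.103],0,1)"
```

```text
t 5.8167 pos [0.4598 0.068  0.1031] yangle deg 11.05 tz [ 0.0161 -0.0134 -0.9998] F [ 0.45 -2.89 10.79] M [-0.887  0.268  0.083] w 0.0499
q [ 0.171  0.315 -0.454  2.099  0.224  0.758 -0.233]
0 [ 0.09 -0.17  0.01] rz 0.0
```

{"api": "send_rows", "payload": {
  "deltas": [
    {"delta_pos": [0, -0.1, 0.03], "rotation": [0, 0, 4], "grip": 120},
    {"delta_pos": [0, 0, 0.03], "rotation": [0, 0, 4], "grip": 120}
  ]
}}

```text
time: 5.98
tool_pos: [0.4603, 0.0688, 0.1033]
tcp_rot: [0.69, 0.724, 0.002, 0.011]
wrist_force: [-2.4, 17.4, 8.8]
width: 0.0494
```

```bash
python3 -c "
from h import *
from bench import capture
plan([.458,.0685,.103],0,1)
cv2.imwrite('pics/w7.png',capture('wrist'))"
```

```text
t 5.9833 pos [0.4603 0.0688 0.1033] yangle deg 2.74 tz [ 0.0198 -0.0123 -0.9997] F [-2.4  17.45  8.83] M [4.155 1.17  1.571] w 0.0494
q [ 0.146  0.31  -0.426  2.101  0.211  0.751 -0.367]
0 [-0.02 -0.23  0.03] rz 0.0
```

View pics/w7.png

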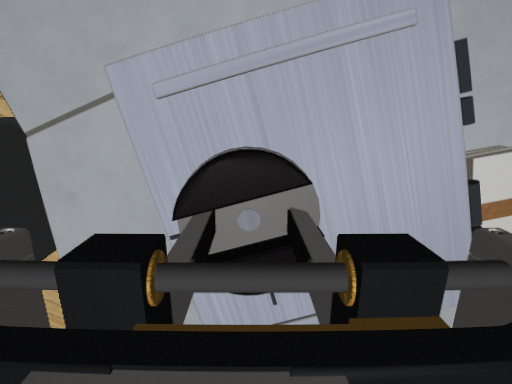

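Mz rose to 1.6 N·m and the slot lags the jaws by about 16°, so the fastener is hard on its stop. Now unload while lifting, so that I don't drag it back.

{"api": "send_rows", "payload": {
  "deltas": [
    {"delta_pos": [0, 0, -0.3], "rotation": [0, 0, -1], "grip": 120},
    {"delta_pos": [0, 0, -0.5], "rotation": [0, 0, -3], "grip": 120},
    {"delta_pos": [0, 0, -0.5], "rotation": [0, 0, -4], "grip": 120}
  ]
}}

```text
time: 6.28
tool_pos: [0.4599, 0.0698, 0.1158]
tcp_rot: [0.638, 0.77, 0.001, 0.012]
wrist_force: [-0.4, -0.2, 0.1]
width: 0.0496
```

```bash
python3 -c "
from h import *
from bench import capture
plan([.459,.069,.2],0,1)
cv2.imwrite('pics/w8.png',capture('wrist'))"
```

```text
t 6.2833 pos [0.4599 0.0698 0.1158] yangle deg 10.65 tz [ 0.0198 -0.0128 -0.9997] F [-0.38 -0.2   0.11] M [-0.033 -0.105 -0.005] w 0.0496
q [ 0.174  0.292 -0.459  2.092  0.207  0.781 -0.228]
0 [-0.2   0.04 -8.42] rz 0.0
```

View pics/w8.png

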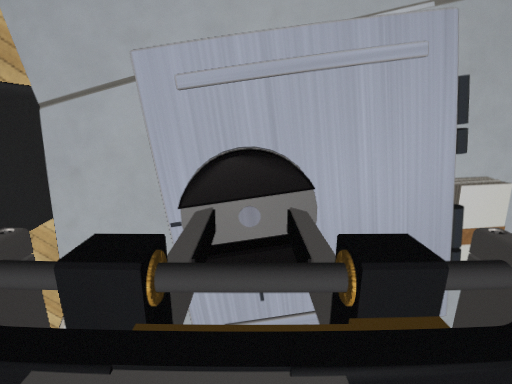

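There's zero contact force with the tip below the open-cover floor height, so the cover is held. Lifting away.

{"api": "send_rows", "payload": {
  "deltas": [
    {"delta_pos": [0, 0, -1.5], "rotation": [0, 0, 0], "grip": 120},
    {"delta_pos": [0, 0, -3], "rotation": [0, 0, 0], "grip": 120},
    {"delta_pos": [0, 0, -3], "rotation": [0, 0, 0], "grip": 120},
    {"delta_pos": [0, 0, -3], "rotation": [0, 0, 0], "grip": 120},
    {"delta_pos": [2.5, 0, -1], "rotation": [0, 0, 0], "grip": 120},
    {"delta_pos": [3, 0, 0], "rotation": [0, 0, 0], "grip": 120},
    {"delta_pos": [3, 0, 0], "rotation": [0, 0, 0], "grip": 120},
    {"delta_pos": [0, 0, 0], "rotation": [0, 0, 0], "grip": 120}
  ]
}}

```text
time: 7.0
tool_pos: [0.4408, 0.1549, 0.234]
tcp_rot: [0.642, 0.767, 0.001, 0.012]
wrist_force: [-0.6, 0.2, -0.6]
width: 0.0498
```

```bash
python3 -c "
from ov import *
from bench import capture
plan([.459,.069,.2],0,1)
cv2.imwrite('pics/w9.png',capture('wrist'));s=capture('side');c=capture('scene')
cv2.imwrite('pics/c9.png',cv2.resize(c[165:275,95:305],None,fx=3.8,fy=3.8,interpolation=cv2.INTER_CUBIC))
overlay(s,camera_model('side'),(.4575,.069,.095),.332,.02,.332,'pics/s9.png',(220,160,350,280))
cv2.imwrite('pics/s9b.png',s)"
```

```text
t 7.0 pos [0.4408 0.1549 0.234 ] yangle deg 10.16 tz [ 0.0193 -0.0129 -0.9997] F [-0.59  0.23 -0.57] M [ 0.017 -0.031  0.063] w 0.0498
q [ 0.105  0.136 -0.564  1.965  0.107  1.052 -0.33 ]
0 [-8.72  0.22  3.54] rz 0.0
```

View pics/c9.png

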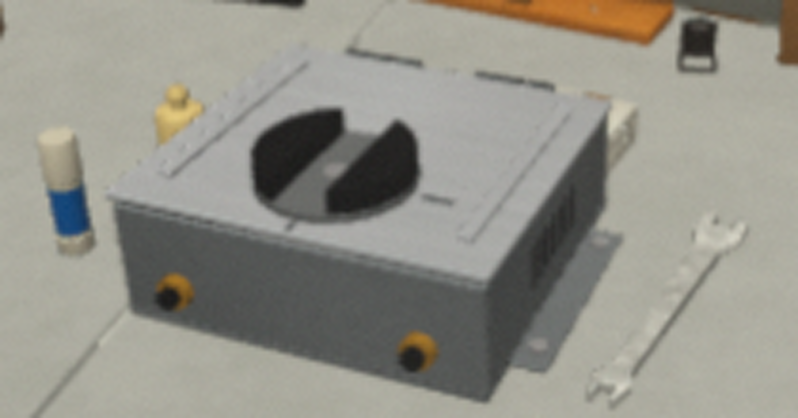

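View pics/s9.png

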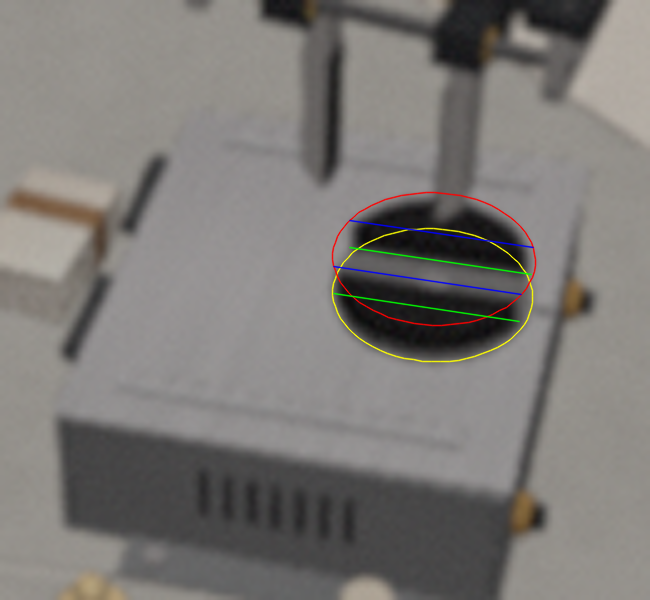

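View pics/s9b.png

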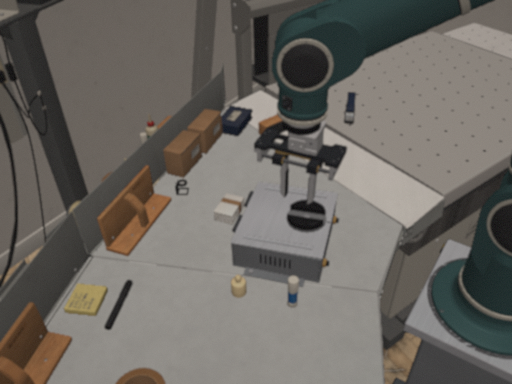

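The cover is down with its front edge on the box. The slot points to the front, matching the overlay angle of 0.33 rad and lining up with the front tick mark. The glue stick at (293,290), weight at (239,287) and card pack at (228,208) are where they were, and the gripper is clear.

```bash
python3 -c "
from bench import manip
print(manip.sign_off())"
```

```text
the job is handed in; nothing more can be done
None
```

The cover is shut and the fastener is locked. I handed the job in at about 7.2 s of the 38 s allowed.

**What I did:** I set both fingertips, opened to about 50 mm, in the slot. I then pressed the cover shut and held it down with about 9–27 N while turning clockwise. I stopped when the torque rose to about 1.6 N·m and the slot no longer followed the jaws, which I took as the locked stop, then lifted straight off.

**Last checks:**
- **Cover:** With the tips just clear of the slot floor, there was no force on the hand. The final pictures show the cover down on the box.
- **Fastener:** The slot points to the front, in line with the tick mark and with the box direction I measured (about 0.33 rad).
- **Other items:** The glue stick, weight and card pack stand at the same pixels in the side view as before. The spanner looks undisturbed, but I did not measure it. The gripper was about 0.2 m above the worktop, touching nothing.

**One thing went wrong:** While closing the cover I pressed too hard for a moment, with the wrist force at 86 N (the limit is 120 N), and backed off at once. This was through the fingertips on the slot floor.

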